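# Sort lacquered knobs and finials into the drying trays of their colour

### The job

The five dry lacquered knobs and finials standing mixed on the spray bench must go into the drying trays: each into the tray whose colour sample matches its lacquer, one piece to a bay, standing upright on its foot on the tray's floor. Set them down gently, without dropping them or letting them knock against each other. Do not touch the turntable or the wet blue finial still on it, and leave the lacquer tin where it stands.

Things in the scene. Friction and masses are not known exactly. Their poses are not given: they have to be found in the camera images.
- amber_knob_mid (a point): ball knob lacquered amber (yellow-orange), 55 mm tall, standing on its 34 mm wide foot; neck 22 mm across, 11 to 14 mm up; round head 44 mm across at a straight belt 28 to 38 mm up: grip it there (0.5 to 10.5 mm above this point). Point: on the upright axis, half-way up (27.5 mm). z runs up the axis; round, yaw means nothing. 40 to 85 g.
- amber_finial_mid (a point): acorn-shaped finial with pointed tip, lacquered amber (yellow-orange), 80 mm tall, standing on its 34 mm wide foot; neck 24 mm across, 12 to 17 mm up; body 40 mm across at a straight belt 29 to 47 mm up: grip it there (11 mm below to 7 mm above this point). Point: on the upright axis, half-way up (40 mm). z runs up the axis; round, yaw means nothing. 45 to 100 g.
- green_knob_mid (a point): ball knob lacquered dark green, 55 mm tall, standing on its 34 mm wide foot; neck 22 mm across, 11 to 14 mm up; round head 44 mm across at a straight belt 28 to 38 mm up: grip it there (0.5 to 10.5 mm above this point). Point: on the upright axis, half-way up (27.5 mm). z runs up the axis; round, yaw means nothing. 40 to 85 g.
- green_finial_mid (a point): acorn-shaped finial with pointed tip, lacquered dark green, 80 mm tall, standing on its 34 mm wide foot; neck 24 mm across, 12 to 17 mm up; body 40 mm across at a straight belt 29 to 47 mm up: grip it there (11 mm below to 7 mm above this point). Point: on the upright axis, half-way up (40 mm). z runs up the axis; round, yaw means nothing. 45 to 100 g.
- blue_knob_mid (a point): ball knob lacquered blue, 55 mm tall, standing on its 34 mm wide foot; neck 22 mm across, 11 to 14 mm up; round head 44 mm across at a straight belt 28 to 38 mm up: grip it there (0.5 to 10.5 mm above this point). Point: on the upright axis, half-way up (27.5 mm). z runs up the axis; round, yaw means nothing. 40 to 85 g.
- amber_tray: fixed sheet-metal drying tray; a tab past its +x end bears the amber (yellow-orange) colour sample, 30 x 60 mm. Body 137 (x) by 70 mm (y): two bays 64 x 64 mm inside, centres at x = -33.5 and +33.5 mm, y = 0. Walls 3 mm thick, 8 mm high; floor's top 2 mm above the origin. Origin: on the bench top, under the middle of the wall between the bays.
- green_tray: fixed sheet-metal drying tray; a tab past its +x end bears the dark green colour sample, 30 x 60 mm. Body 137 (x) by 70 mm (y): two bays 64 x 64 mm inside, centres at x = -33.5 and +33.5 mm, y = 0. Walls 3 mm thick, 8 mm high; floor's top 2 mm above the origin. Origin: on the bench top, under the middle of the wall between the bays.
- blue_tray: fixed sheet-metal drying tray; a tab past its +x end bears the blue colour sample, 30 x 60 mm. Body 137 (x) by 70 mm (y): two bays 64 x 64 mm inside, centres at x = -33.5 and +33.5 mm, y = 0. Walls 3 mm thick, 8 mm high; floor's top 2 mm above the origin. Origin: on the bench top, under the middle of the wall between the bays.
- turntable: spraying turntable, fixed: heavy dark base 160 mm across, stem, round plate 160 mm across with its top 110 mm above the bench, and on the plate's centre a wet blue finial (tip 190 mm above the bench). Not to be touched, nor the finial on it. Origin: centre of the underside.
- lacquer_tin: open steel lacquer tin, 104 mm across, 109 mm tall, amber lacquer runs down its side; loose, bystander to be left where it stands. Origin: centre of the underside.
Not all that is in view belongs to the job. What is shaped like the part that bears green_knob_mid but red or white is not meant.

How it is judged:
By the outcome, as a careful person would: the job done as asked, in the order asked, and still so for the second after the job is handed in, with the robot touching nothing.
It also fails if it takes over 141 s, if anything falls off the work surface, if the arm or the gripper's body presses on something with over 40 N, if the wrist force passes 120 N, or if a joint passes its speed limit or range.

### The arm

A 6-joint arm with a two-finger parallel gripper is mounted at the origin on the work surface. World frame = base frame: x ahead of the robot, y to its left, z up, the work surface at z = 0. Lengths are in m, angles in rad, forces in N, time in s.
With the tool pointing down it reaches from about 0.225 to 0.875 m from the base axis. Payload 3.4 kg.
Tool frame: the origin (TCP) lies midway between the tips of the shut fingers; the grasp point (between the pads) lies 19 mm behind it; z points along the fingers, y is the line along which they close (so a half turn about z gives the same grasp; the last joint's range is limited). The gripper opens to 85 mm and grips with 20 to 120 N. Pads are 22 mm wide; open, the fingers measure 114 mm over their backs; the gripper's body (76 mm by 85 mm) begins 54 mm behind the grasp point. The pads swing forward as they close: fully open they stand 13 mm farther back than shut.
Start: joints at [1.125, 0.276, 1.505, -0, 1.361, -0.121], TCP at [0.184, 0.545, 0.231] pointing down, gripper open.
Joint ranges: [-2.89, 2.89], [-0.75, 2.08], [0.22, 2.7], [-1.18, 4.32], [0.11, 2.71], [-2.7, 2.7]. Speed limits (rad/s): [2.57, 2.57, 3.14, 3.14, 3.14, 3.14].

### API

Orientations are given as a rotation vector (axis times angle).
In Python, from workcell import bot gives the robot as it stands. The module is installed in compiled form; this text tells all that it offers.
- The arm moves only by the shell command python3 -m pendant 'ROWS' [FORCE]. ROWS is JSON, a list of rows, each a list of 7 numbers: the shift along the tool's x, y, z normalised to -1 to 1, where 1 is 30 mm, then the turn, a rotation vector about the tool's x, y, z normalised to -1 to 1, where 1 is 0.08 rad, then the opening, from 0 (shut) to 1 (fully open). A call has 1 to 10 rows; each row shifts and turns the commanded pose from where the row before left it, along the tool's axes as they then stand; what a row does not reach is not made up. A row lasts 1/12 s, in which the tool goes at most 41.7 mm and 7.16 degrees, less where a joint would pass 70% of its speed; a pose out of reach is approached as far as the arm can. A call with a number of a shift or a turn outside -1 to 1 is refused whole. A call with a gripper value outside its range is refused whole. The fingers move at their own pace and stop on an object; FORCE is the grip in N (left out, the last holds). Time passes only in rows, so rows that do not move let the fingers close. It gives the time, the measured TCP pose, the force, the opening and the grip force at its end, in the units of the state.
- bot.read_state(): the state, without advancing time (a new reading comes with each control period).
- bot.grab_frame(name): name is "scene" or "top" or "wrist"; returns the picture (480x640x3 uint8, red, green, blue); there is no depth.
- bot.camera_info(name): a dict with "camera_matrix" (3x3 intrinsics, pixels), "R" (3x3) and "t" (3): a world point X has camera coordinates R X + t; the wrist camera has in their place "mount" (4x4, takes a point from camera to tool coordinates, whose origin is the TCP and whose axes are the flange's). Camera axes: x right, y down, z forward; pixel columns grow to the right and rows downward; lengths in m; the calibration is good to about 2 mm. The wrist camera is an equidistant fisheye: a pixel r from the principal point sees the ray r / f radians off the axis. A picture is of the moment at which its call begins: read the wrist's pose just before it. camera_info takes no time and is no camera call.
- bot.job_done(): hands the job in; it is judged then, once.
Trained networks look in the newest picture that a camera, given by its name, has taken for a name from the list of things; names that differ only in an ending like _2 or _b are one class to them, and where a whole thing is asked for, a point or a joint stands for the part that bears it (a point fixed in the world has none). Each returns a list of dicts, best first, with "conf" (0 to 1); they miss things now and then, are a little off and sometimes report something else, mostly with a low value. They report only what shows in the picture. A call takes as long as a camera call. They do not tell look-alikes from the thing itself.
- bot.search_frame(name, camera): "xyz" ([x, y, z] in m, in the coordinates of the camera as it stood for that picture, good to about 4 mm: the middle of the surface that is visible of it).
- bot.pinpoint(name, camera): "xyz" ([x, y, z] in m, in the coordinates of the camera as it stood for that picture, good to about 4 mm: a listed point, or the origin of a listed thing).
The state is a dict: "t": time; "q": joint angles; "qd": joint speeds; "joint_torque": joint torques, N m; "tcp_pos": TCP position; "ee_rot": TCP orientation; "ft_force": force on the tool from outside, world axes, zero at the start; "ft_torque": the same for the moment, N m; "opening": opening from 0.0 (shut) to 1.0 (fully open); "grasp_force": force on a finger pad.
Only numpy, scipy, OpenCV 4.12 (cv2) and the standard library are available. Lean on these libraries where they do the work, as an engineer would, in place of code of your own. Each camera call takes 0.05 s, during which the arm holds its last target. There are 200 camera calls.

## Working session

There is one attempt and no reset: what is moved stays moved. The work goes in short steps, Python scripts to look and compute and a shell command to move; the robot and the scene stay as the last step left them, time stands still between calls to the robot, and variables do not carry over. Pictures are saved under pics/ and viewed, at most 14 in all, crops included, and the job is handed in when it is done.

```bash
mkdir -p pics; cat > h.py <<'E'
import numpy as np, cv2
from workcell import bot
from scipy.spatial.transform import Rotation as Ro
def grab(n,fn=None):
    s=bot.read_state(); f=bot.grab_frame(n)
    if fn: cv2.imwrite('pics/'+fn,f[:,:,::-1])
    return f,s
def toworld(n,p,s=None):
    c=bot.camera_info(n); p=np.array(p)
    if n=='wrist':
        M=np.array(c['mount']); p=M[:3,:3]@p+M[:3,3]
        return Ro.from_rotvec(s['ee_rot']).apply(p)+np.array(s['tcp_pos'])
    return np.array(c['R']).T@(p-np.array(c['t']))
def pix(n,X):
    c=bot.camera_info(n); p=np.array(c['R'])@np.array(X)+np.array(c['t']); q=np.array(c['camera_matrix'])@p
    return q[:2]/q[2]
E
python3 - <<'E'
from h import *
for n in('top','scene'):
    f,s=grab(n,n+'0.png')
    for o in ['amber_knob_mid','amber_finial_mid','green_knob_mid','green_finial_mid','blue_knob_mid','amber_tray','green_tray','blue_tray','turntable','lacquer_tin']:
        for d in bot.pinpoint(o,n)[:4]:
            X=toworld(n,d['xyz']); print(n,o,round(d['conf'],2),X.round(3),pix(n,X).round())
print(s['tcp_pos'],s['ee_rot'],s['opening'])
E
```

```text
top amber_knob_mid 0.72 [ 0.437 -0.109  0.027] [365. 256.]
top amber_finial_mid 0.62 [0.436 0.011 0.036] [318. 255.]
top green_knob_mid 0.81 [0.321 0.331 0.029] [189. 299.]
top green_knob_mid 0.62 [0.317 0.174 0.026] [252. 302.]
top green_knob_mid 0.62 [0.287 0.246 0.029] [223. 313.]
top green_knob_mid 0.61 [0.395 0.231 0.026] [230. 270.]
top green_finial_mid 0.77 [ 0.387 -0.224  0.038] [411. 276.]
top blue_knob_mid 0.5 [0.422 0.135 0.031] [268. 260.]
top blue_knob_mid 0.49 [0.575 0.285 0.001] [214. 201.]
top amber_tray 0.64 [0.573 0.289 0.   ] [212. 201.]
top amber_tray 0.51 [ 0.439 -0.108  0.028] [365. 255.]
top green_tray 0.62 [ 0.604 -0.017 -0.004] [330. 192.]
top green_tray 0.6 [0.396 0.234 0.026] [229. 270.]
top blue_tray 0.81 [ 0.579 -0.25  -0.004] [418. 203.]
top turntable 0.93 [ 0.569 -0.524  0.001] [523. 208.]
top lacquer_tin 0.96 [ 0.498  0.503 -0.003] [130. 229.]
scene amber_knob_mid 0.52 [ 0.435 -0.11   0.028] [281. 226.]
scene amber_finial_mid 0.73 [0.439 0.005 0.046] [321. 226.]
scene green_knob_mid 0.8 [0.399 0.231 0.023] [399. 227.]
scene green_knob_mid 0.73 [0.409 0
[... 168 characters left out ...]
[ 0.385 -0.225  0.037] [245. 208.]
scene blue_knob_mid 0.55 [0.423 0.135 0.025] [366. 230.]
scene blue_knob_mid 0.52 [0.438 0.008 0.043] [322. 227.]
scene amber_tray 0.76 [ 0.575  0.289 -0.003] [420. 284.]
scene green_tray 0.58 [ 0.61  -0.019 -0.003] [305. 286.]
scene green_tray 0.36 [0.439 0.008 0.044] [322. 227.]
scene green_tray 0.16 [ 0.501  0.507 -0.002] [498. 269.]
scene blue_tray 0.61 [ 0.583 -0.248 -0.003] [225. 270.]
scene blue_tray 0.34 [ 0.569 -0.526  0.   ] [129. 257.]
scene turntable 0.94 [ 0.569 -0.526 -0.002] [129. 258.]
scene lacquer_tin 0.73 [ 0.502  0.504 -0.003] [497. 269.]
[0.18352555 0.54495588 0.23131025] [5.07981327e-01 3.10022540e+00 9.95508628e-05] 0.9994602150996258
```

View pics/top0.png

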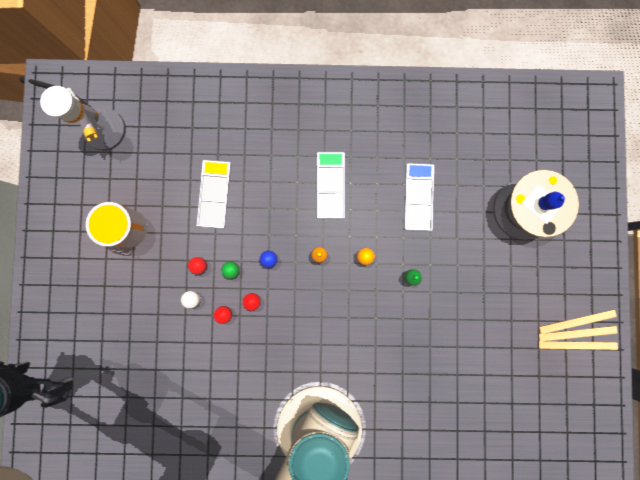

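View pics/scene0.png

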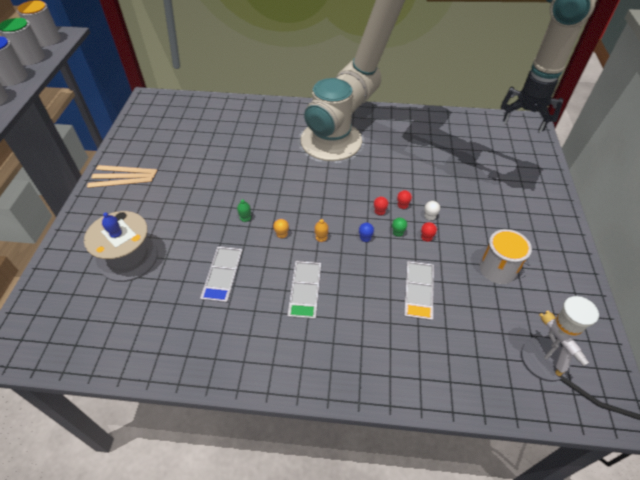

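The top view shows the pieces at these pixels:

| Item | Pixel |
|---|---|
| Green knob | (230,270) |
| Look-alike red knobs | (197,266), (252,302), (222,315) |
| Look-alike white knob | (190,300) |
| Blue knob | (268,259) |
| Amber finial | (319,255) |
| Amber knob | (367,257) |
| Green finial | (414,277) |
| Trays: amber, green, blue | (213,195), (331,185), (419,197) |

The wet blue finial at (550,202) and the bottle at (60,105) must be left alone.

Next I'll check with one close crop and work out how each tray is turned.

```bash
python3 - <<'E'
from h import *
f=cv2.imread('pics/top0.png')
cv2.imwrite('pics/crop0.png',cv2.resize(f[150:325,175:440],None,fx=3,fy=3,interpolation=cv2.INTER_CUBIC))
def ray(n,uv,z):
    c=bot.camera_info(n);K=np.array(c['camera_matrix']);R=np.array(c['R']);o=-R.T@np.array(c['t'])
    d=R.T@np.linalg.solve(K,[*uv,1]);return o+d*(z-o[2])/d[2]
for n,hs in(('top',{'a':(150,180,200,235),'g':(148,170,315,350),'b':(160,182,400,440)}),('scene',{'a':(300,325,400,440),'g':(300,322,285,320),'b':(285,303,195,235)})):
    im=cv2.imread('pics/%s0.png'%n)
    for k,(r0,r1,c0,c1) in hs.items():
        h=cv2.cvtColor(im[r0:r1,c0:c1],cv2.COLOR_BGR2HSV)
        m=(h[...,1]>110)&(h[...,2]>90)
        ys,xs=np.nonzero(m); u=(xs.mean()+c0,ys.mean()+r0)
        print(n,k,m.sum(),np.round(u),ray(n,u,0.002).round(4))
E
```

```text
top a 250 [216. 168.] [0.6616 0.2829 0.002 ]
top g 215 [330. 158.] [ 0.6918 -0.0171  0.002 ]
top b 203 [420. 171.] [ 0.6639 -0.2527  0.002 ]
scene a 202 [419. 311.] [0.6597 0.2817 0.002 ]
scene g 177 [302. 310.] [ 0.6889 -0.0182  0.002 ]
scene b 176 [215. 294.] [ 0.6623 -0.2544  0.002 ]
```

View pics/crop0.png

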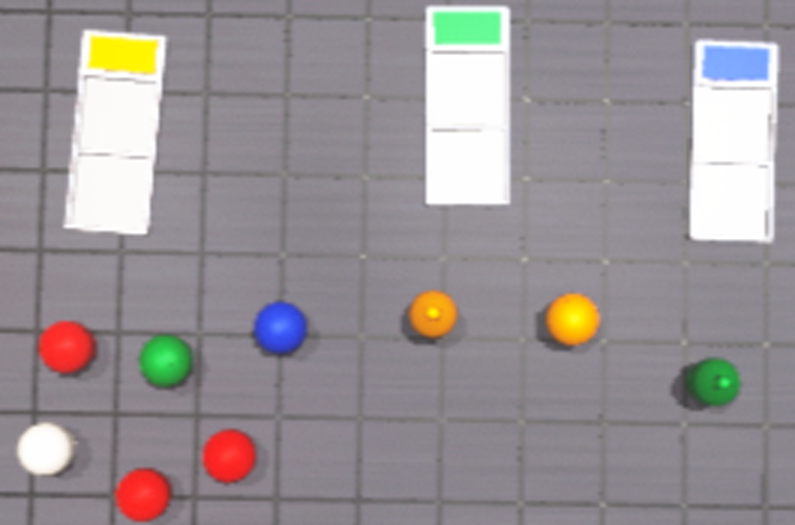

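The crop confirms it: the only green ball is at (165,360) in the crop, with three red knobs and one white knob around it. The trays are near-aligned with x, and their tabs are at the far end. I'm going above the green knob first.

```bash
cat > look.py <<'E'
import sys
from h import *
# look.py name [picture]: wrist pinpoint in world and shift in row units from TCP
n=sys.argv[1]; f,s=grab('wrist',sys.argv[2] if len(sys.argv)>2 else None)
R=Ro.from_rotvec(s['ee_rot']); print('t',round(s['t'],2),'tcp',np.round(s['tcp_pos'],4),'ytool',R.as_matrix()[:2,1].round(3),'q',np.round(s['q'],2))
for d in bot.pinpoint(n,'wrist')[:4]:
    X=toworld('wrist',d['xyz'],s); print(round(d['conf'],2),X.round(4),'rows',(R.inv().apply(X-np.array(s['tcp_pos']))/.03).round(2))
E
python3 -m pendant '[[0,0,0,0,0,-1,0.75],[0,0,0,0,0,-1,0.75],[0,0,0,0,0,-1,0.75],[0,0,0,0,0,-1,0.75]]' 40 | tail -3
python3 -m pendant '[[-0.7,-1,0,0,0,0,0.75],[-0.7,-1,0,0,0,0,0.75],[-0.7,-1,0,0,0,0,0.75],[-0.7,-1,0,0,0,0,0.75],[-0.7,-1,0,0,0,0,0.75],[-0.7,-1,0,0,0,0,0.75],[-0.7,-1,0,0,0,0,0.75],[-0.7,-1,0.5,0,0,0,0.75],[-0.7,-1,0.5,0,0,0,0.75],[0,0,0,0,0,0,0.75]]'
python3 look.py green_knob_mid w1.png
```

```text
ft_force: [0.3, -0.4, -0.6]
opening: 0.75
grasp_force: 0.0
t: 2.27
tcp_pos: [0.3731, 0.2685, 0.1992]
ee_rot: [-0.017, -3.14, 0.008]
ft_force: [-0.7, 0.3, -0.9]
opening: 0.752
grasp_force: 0.0
t 2.27 tcp [0.3731 0.2685 0.1992] ytool [0.011 1.   ] q [ 0.48  0.13  1.79 -0.    1.23 -1.08]
0.96 [0.4029 0.3133 0.0279] rows [-0.98  1.53  5.7 ]
0.88 [0.3232 0.3291 0.0256] rows [1.68 2.03 5.78]
0.77 [0.396  0.2325 0.0271] rows [-0.78 -1.16  5.74]
0.74 [0.3164 0.1746 0.0261] rows [ 1.85 -3.12  5.79]
```

```bash
python3 -m pendant '[[-0.38,-0.6,0.3,0,0,0,0.75],[-0.38,-0.6,0.5,0,0,0,0.75],[0,0,1,0,0,0,0.75],[0,0,1,0,0,0,0.75],[0,0,1,0,0,0,0.75],[0,0,1,0,0,0,0.75],[0,0,0.8,0,0,0,0.75],[0,0,0.5,0,0,0,0.75],[0,0,0.2,0,0,0,0.75],[0,0,0,0,0,0,0.75]]'
python3 look.py green_knob_mid w2.png
```

```text
t: 3.2
tcp_pos: [0.3929, 0.2389, 0.0115]
ee_rot: [-0.005, -3.139, 0.001]
ft_force: [-0.1, -1.2, 0.2]
opening: 0.754
grasp_force: 0.0
t 3.2 tcp [0.3929 0.2389 0.0115] ytool [0.003 1.   ] q [ 0.39  0.35  2.05  0.    0.74 -1.17]
0.79 [0.4068 0.3122 0.0272] rows [-0.45  2.45 -0.53]
0.73 [0.3239 0.3257 0.0268] rows [ 2.31  2.89 -0.51]
0.7 [0.2824 0.2438 0.0266] rows [ 3.69  0.15 -0.5 ]
0.68 [0.3153 0.1759 0.0227] rows [ 2.58 -2.11 -0.37]
```

View pics/w2.png

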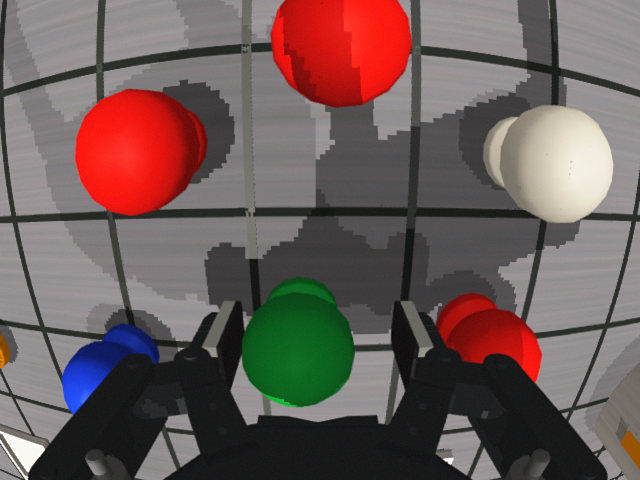

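The green knob (298,345) is between the pads at (235,345) and (405,340), slightly to the -y side. I'll shift 6 mm, close and lift.

```bash
python3 -m pendant '[[-0.08,-0.2,0,0,0,0,0.75],[0,0,0,0,0,0,0.75],[0,0,0,0,0,0,0.4],[0,0,0,0,0,0,0.2],[0,0,0,0,0,0,0.2],[0,0,0,0,0,0,0.2],[0,0,0,0,0,0,0.2]]' 40
python3 -m pendant '[[0,0,-0.3,0,0,0,0.2],[0,0,-0.7,0,0,0,0.2],[0,0,-1,0,0,0,0.2],[0,0,-1,0,0,0,0.2],[0,0,-1,0,0,0,0.2],[0,0,0,0,0,0,0.2]]'
python3 -c "
from h import *
grab('wrist','w3.png')"
```

```text
t: 3.88
tcp_pos: [0.3968, 0.2319, 0.0134]
ee_rot: [0.008, 3.14, 0.001]
ft_force: [-0.4, -1.1, 6.3]
opening: 0.496
grasp_force: 39.8
t: 4.38
tcp_pos: [0.3999, 0.2335, 0.1383]
ee_rot: [0.008, 3.13, 0.007]
ft_force: [0.3, 0.0, 0.1]
opening: 0.495
grasp_force: 40.7
```

View pics/w3.png

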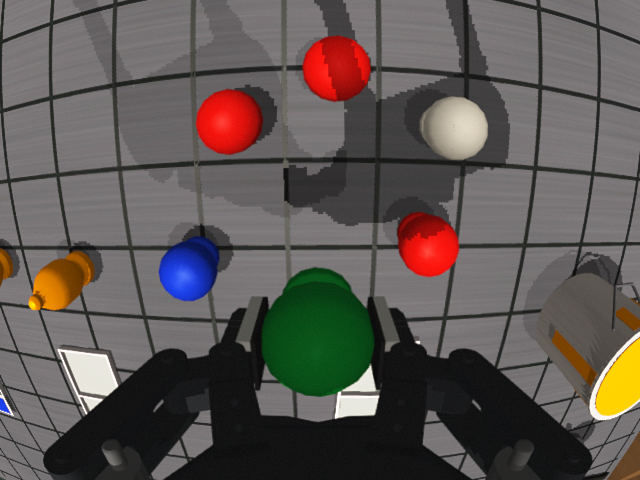

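The green knob is held upright between the pads. I'm carrying it to the green tray's far bay (0.640,-0.018).

```bash
python3 -m pendant '[[-0.4,-0.4,0,0,0,0,0.2],[-0.9,-0.93,0,0,0,0,0.2],[-0.9,-0.93,0,0,0,0,0.2],[-0.9,-0.93,0,0,0,0,0.2],[-0.9,-0.93,0,0,0,0,0.2],[-0.9,-0.93,0,0,0,0,0.2],[-0.9,-0.93,0,0,0,0,0.2],[-0.9,-0.93,0,0,0,0,0.2],[-0.9,-0.93,0,0,0,0,0.2],[-0.4,-0.5,0,0,0,0,0.2]]' | grep tcp
python3 -m pendant '[[0,0,0.5,0,0,0,0.2],[0,0,1,0,0,0,0.2],[0,0,0.7,0,0,0,0.2],[0,0,0,0,0,0,0.2],[0,0,0,0,0,0,0.2]]'
python3 look.py green_tray
```

```text
tcp_pos: [0.6378, -0.0232, 0.1308]
t: 5.68
tcp_pos: [0.6332, -0.0192, 0.0643]
ee_rot: [-0.008, -3.137, -0.001]
ft_force: [0.1, 0.4, -0.4]
opening: 0.502
grasp_force: 40.8
t 5.68 tcp [ 0.6332 -0.0192  0.0643] ytool [0.005 1.   ] q [-0.14  0.49  1.6   0.    1.05 -1.71]
0.87 [ 0.6062 -0.0242 -0.0048] rows [ 0.89 -0.17  2.31]
```

```bash
python3 -m pendant '[[-0.2,0,0.4,0,0,0,0.2],[0,0,0.6,0,0,0,0.2],[0,0,0.3,0,0,0,0.2],[0,0,0.1,0,0,0,0.2],[0,0,0,0,0,0,0.2],[0,0,0,0,0,0,0.2]]'
```

```text
t: 6.28
tcp_pos: [0.6414, -0.0194, 0.0247]
ee_rot: [0.007, 3.141, 0.0]
ft_force: [0.1, 0.2, -0.6]
opening: 0.503
grasp_force: 40.8
```

```bash
python3 -m pendant '[[0,0,0.1,0,0,0,0.2],[0,0,0.1,0,0,0,0.2],[0,0,0.05,0,0,0,0.2],[0,0,0,0,0,0,0.2]]' | grep -E 'tcp|ft'
python3 -m pendant '[[0,0,0.05,0,0,0,0.2],[0,0,0,0,0,0,0.2]]' | grep -E 'tcp|ft'
```

```text
tcp_pos: [0.6408, -0.0194, 0.0166]
ft_force: [-0.0, 0.2, 0.1]
tcp_pos: [0.6412, -0.0194, 0.0155]
ft_force: [0.1, 1.1, 0.7]
```

```bash
python3 -m pendant '[[0,0,0.03,0,0,0,0.2],[0,0,0,0,0,0,0.2]]' | grep -E 'tcp|ft'
python3 -m pendant '[[0,0,0,0,0,0,0.55],[0,0,0,0,0,0,0.65],[0,0,0,0,0,0,0.75],[0,0,0,0,0,0,0.75],[0,0,-0.3,0,0,0,0.75],[0,0,-0.8,0,0,0,0.75],[0,0,-1,0,0,0,0.75],[0,0,-1,0,0,0,0.75],[0,0,-1,0,0,0,0.75],[0,0,-0.2,0,0,0,0.75]]'
python3 look.py green_knob_mid w4.png
```

```text
tcp_pos: [0.6413, -0.0195, 0.0154]
ft_force: [-1.8, -0.1, 5.1]
t: 7.78
tcp_pos: [0.6443, -0.0198, 0.1499]
ee_rot: [0.007, 3.131, -0.002]
ft_force: [0.7, -0.1, 0.3]
opening: 0.751
grasp_force: 0.0
t 7.78 tcp [ 0.6443 -0.0198  0.1499] ytool [0.005 1.   ] q [-0.14  0.42  1.48  0.    1.22 -1.7 ]
0.89 [ 0.6417 -0.0184  0.0295] rows [0.13 0.05 4.01]
```

View pics/w4.png

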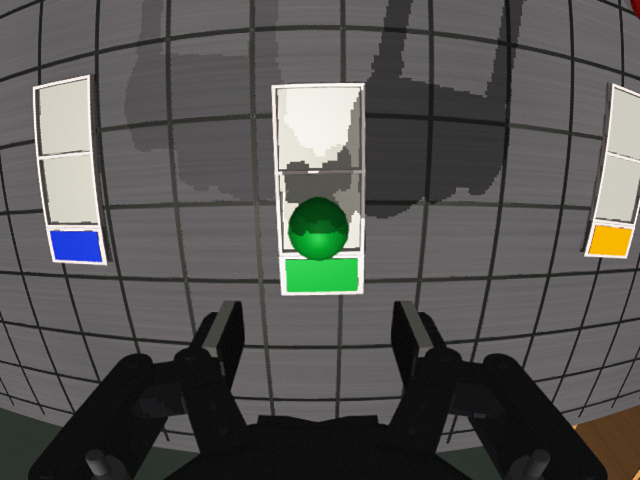

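The green knob stands in the far bay of the green tray at (318,228). Next is the green finial.

```bash
python3 -m pendant '[[0.6,-0.5,0,0,0,0,0.8],[0.9,-0.72,0,0,0,0,0.8],[0.9,-0.72,0,0,0,0,0.8],[0.9,-0.72,0,0,0,0,0.8],[0.9,-0.72,0,0,0,0,0.8],[0.9,-0.72,0,0,0,0,0.8],[0.9,-0.72,0,0,0,0,0.8],[0.9,-0.72,0,0,0,0,0.8],[0.9,-0.72,0,0,0,0,0.8],[0.6,-0.5,0,0,0,0,0.8]]' | grep tcp
python3 -m pendant '[[0,0,0,0,0,0,0.8],[0,0,0,0,0,0,0.8]]' | grep tcp
python3 look.py green_finial_mid
```

```text
tcp_pos: [0.3844, -0.2211, 0.1417]
tcp_pos: [0.3865, -0.2209, 0.1421]
t 8.88 tcp [ 0.3865 -0.2209  0.1421] ytool [0.008 1.   ] q [-0.68  0.16  1.91  0.    1.08 -2.24]
```

```bash
python3 -m pendant '[[0,-0.12,0.5,0,0,0,0.8],[0,0,1,0,0,0,0.8],[0,0,1,0,0,0,0.8],[0,0,1,0,0,0,0.8],[0,0,0.5,0,0,0,0.8],[0,0,0.15,0,0,0,0.8],[0,0,0,0,0,0,0.8],[0,0,0,0,0,0,0.8]]'
python3 look.py green_finial_mid w5.png
```

```text
t: 9.65
tcp_pos: [0.389, -0.2245, 0.0191]
ee_rot: [0.006, 3.141, -0.0]
ft_force: [0.4, -0.1, 1.1]
opening: 0.8
grasp_force: 0.0
t 9.65 tcp [ 0.389  -0.2245  0.0191] ytool [0.004 1.   ] q [-0.68  0.33  2.07  0.    0.75 -2.25]
0.89 [ 0.3895 -0.2293  0.0429] rows [-0.02 -0.16 -0.79]
```

View pics/w5.png

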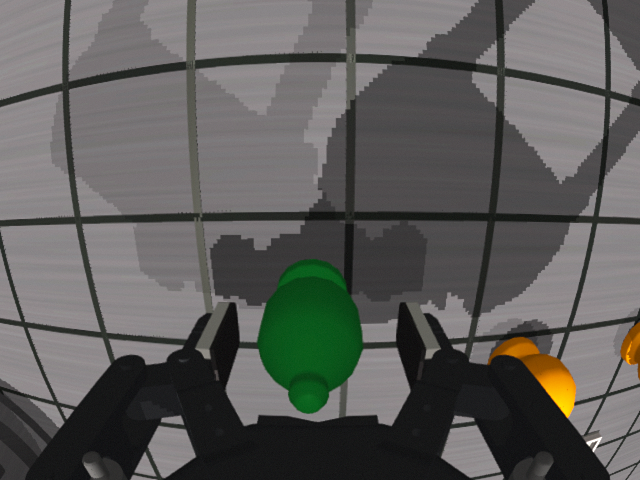

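The green finial (310,340) is centred between the pads. I'll grip, lift and carry it to the near bay.

```bash
python3 -m pendant '[[0,-0.07,0.1,0,0,0,0.8],[0,0,0,0,0,0,0.6],[0,0,0,0,0,0,0.4],[0,0,0,0,0,0,0.15],[0,0,0,0,0,0,0.15],[0,0,0,0,0,0,0.15],[0,0,0,0,0,0,0.15]]' 40
python3 -m pendant '[[0,0,-0.3,0,0,0,0.15],[0,0,-0.7,0,0,0,0.15],[0,0,-1,0,0,0,0.15],[0,0,-1,0,0,0,0.15],[0,0,-1,0,0,0,0.15],[0,0,-0.5,0,0,0,0.15],[0,0,0,0,0,0,0.15]]'
python3 -m pendant '[[-0.3,0.4,0,0,0,0,0.15],[-0.8,0.9,0,0,0,0,0.15],[-0.8,0.9,0,0,0,0,0.15],[-0.8,0.9,0,0,0,0,0.15],[-0.8,0.9,0,0,0,0,0.15],[-0.8,0.9,0,0,0,0,0.15],[-0.8,0.9,0,0,0,0,0.15],[-0.5,0.7,0,0,0,0,0.15],[-0.3,0.4,0,0,0,0,0.15],[0,0,0,0,0,0,0.15]]'
```

```text
t: 10.33
tcp_pos: [0.3883, -0.227, 0.0165]
ee_rot: [0.008, 3.141, -0.001]
ft_force: [-0.3, -0.4, 6.0]
opening: 0.456
grasp_force: 39.9
t: 10.92
tcp_pos: [0.39, -0.2283, 0.1548]
ee_rot: [0.008, 3.135, -0.008]
ft_force: [0.9, -0.8, -0.4]
opening: 0.458
grasp_force: 40.5
t: 11.75
tcp_pos: [0.5669, -0.0182, 0.1496]
ee_rot: [-0.003, -3.14, -0.002]
ft_force: [0.5, -0.3, -1.1]
opening: 0.454
grasp_force: 40.5
```

```bash
python3 -m pendant '[[-0.2,0,0.5,0,0,0,0.15],[0,0,1,0,0,0,0.15],[0,0,1,0,0,0,0.15],[0,0,0.8,0,0,0,0.15],[0,0,0.4,0,0,0,0.15],[0,0,0.2,0,0,0,0.15],[0,0,0,0,0,0,0.15],[0,0,0,0,0,0,0.15]]' | grep -E 'tcp|ft'
```

```text
tcp_pos: [0.5717, -0.0214, 0.0341]
ft_force: [0.5, -0.4, -0.8]
```

```bash
python3 -m pendant '[[0,0.05,0.2,0,0,0,0.15],[0,0,0.15,0,0,0,0.15],[0,0,0.1,0,0,0,0.15],[0,0,0,0,0,0,0.15],[0,0,0,0,0,0,0.15]]' | grep -E 'tcp|ft'
python3 -m pendant '[[0,0,0.03,0,0,0,0.15],[0,0,0.0,0,0,0,0.15]]' | grep -E 'tcp|ft'
```

```text
tcp_pos: [0.572, -0.019, 0.0204]
ft_force: [0.5, 0.6, -1.2]
tcp_pos: [0.5722, -0.0191, 0.0196]
ft_force: [0.9, 0.2, -0.2]
```

```bash
python3 -m pendant '[[0,0,0.03,0,0,0,0.15],[0,0,0.03,0,0,0,0.15],[0,0,0,0,0,0,0.15]]' | grep -E 'tcp|ft'
```

```text
tcp_pos: [0.5723, -0.0191, 0.0185]
ft_force: [-0.6, -0.7, 4.2]
```

```bash
python3 -m pendant '[[0,0,0,0,0,0,0.5],[0,0,0,0,0,0,0.6],[0,0,0,0,0,0,0.75],[0,0,0,0,0,0,0.75],[0,0,-0.3,0,0,0,0.75],[0,0,-0.8,0,0,0,0.75],[0,0,-1,0,0,0,0.75],[0,0,-1,0,0,0,0.75],[0,0,-1,0,0,0,0.75],[0,0,-0.5,0,0,0,0.75]]'|grep tcp
python3 -m pendant '[[0.5,-0.3,0,0,0,0,0.75],[0.9,-0.6,0,0,0,0,0.75],[0.9,-0.6,0,0,0,0,0.75],[0.9,-0.6,0,0,0,0,0.75],[0.9,-0.6,0,0,0,0,0.75],[0.4,-0.3,0,0,0,0,0.75],[0,0,0,0,0,0,0.75],[0,0,0,0,0,0,0.75]]'|grep tcp
python3 look.py amber_knob_mid w6.png
```

```text
tcp_pos: [0.5738, -0.0193, 0.1603]
tcp_pos: [0.4366, -0.1088, 0.1565]
t 14.75 tcp [ 0.4366 -0.1088  0.1565] ytool [0.007 1.   ] q [-0.4   0.15  1.88  0.    1.12 -1.96]
0.73 [ 0.4356 -0.1037  0.0293] rows [0.04 0.17 4.24]
```

View pics/w6.png

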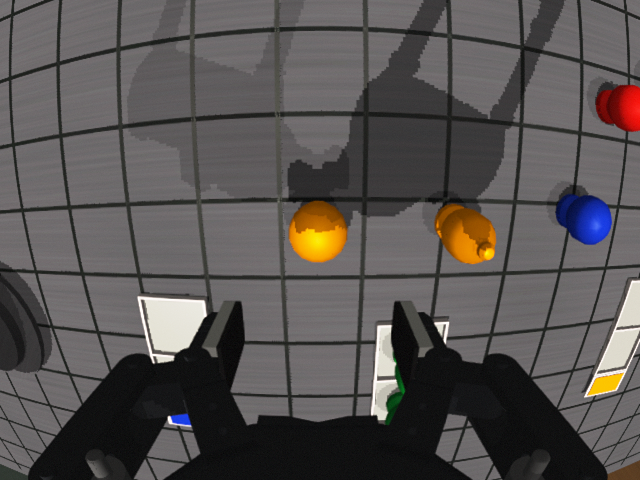

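The amber knob (318,232) is right below. I'll go down and look at the state before gripping.

```bash
python3 -m pendant '[[0,0.07,0.5,0,0,0,0.75],[0,0,1,0,0,0,0.75],[0,0,1,0,0,0,0.75],[0,0,1,0,0,0,0.75],[0,0,0.8,0,0,0,0.75],[0,0,0.4,0,0,0,0.75],[0,0,0.1,0,0,0,0.75],[0,0,0,0,0,0,0.75],[0,0,0,0,0,0,0.75]]'|grep tcp
python3 look.py amber_knob_mid
```

```text
tcp_pos: [0.4379, -0.1063, 0.0121]
t 15.6 tcp [ 0.4379 -0.1063  0.0121] ytool [0.004 1.   ] q [-0.39  0.34  2.07  0.    0.73 -1.96]
0.56 [ 0.4345 -0.107   0.0299] rows [ 0.11 -0.02 -0.59]
```

```bash
python3 -m pendant '[[0.05,0,0,0,0,0,0.6],[0,0,0,0,0,0,0.4],[0,0,0,0,0,0,0.2],[0,0,0,0,0,0,0.2],[0,0,0,0,0,0,0.2],[0,0,0,0,0,0,0.2]]' 40
python3 -m pendant '[[0,0,-0.3,0,0,0,0.2],[0,0,-0.7,0,0,0,0.2],[0,0,-1,0,0,0,0.2],[0,0,-1,0,0,0,0.2],[0,0,-1,0,0,0,0.2],[0,0,-0.7,0,0,0,0.2],[0,0,0,0,0,0,0.2]]'
python3 -m pendant '[[-0.2,0.5,0,0,0,0,0.2],[-0.4,0.96,0,0,0,0,0.2],[-0.4,0.96,0,0,0,0,0.2],[-0.4,0.96,0,0,0,0,0.2],[-0.4,0.96,0,0,0,0,0.2],[-0.4,0.96,0,0,0,0,0.2],[-0.4,0.96,0,0,0,0,0.2],[-0.4,0.96,0,0,0,0,0.2],[-0.4,0.96,0,0,0,0,0.2],[-0.4,0.96,0,0,0,0,0.2]]' | grep tcp
python3 -m pendant '[[-0.5,0.96,0,0,0,0,0.2],[-0.5,0.96,0,0,0,0,0.2],[-0.5,0.96,0,0,0,0,0.2],[-0.4,0.7,0,0,0,0,0.2],[-0.2,0.3,0,0,0,0,0.2],[0,0,0,0,0,0,0.2],[0,0,0,0,0,0,0.2]]'
python3 look.py amber_tray
```

```text
t: 16.2
tcp_pos: [0.4356, -0.1066, 0.0128]
ee_rot: [0.008, 3.14, -0.001]
ft_force: [-0.9, 0.9, 5.8]
opening: 0.496
grasp_force: 40.1
t: 16.78
tcp_pos: [0.438, -0.1076, 0.1575]
ee_rot: [0.008, 3.132, -0.006]
ft_force: [0.7, 0.2, -0.4]
opening: 0.499
grasp_force: 40.8
tcp_pos: [0.5501, 0.1687, 0.1519]
t: 18.2
tcp_pos: [0.613, 0.2826, 0.1517]
ee_rot: [-0.007, -3.139, 0.003]
ft_force: [-0.4, -0.7, -0.6]
opening: 0.499
grasp_force: 40.8
t 18.2 tcp [0.613  0.2826 0.1517] ytool [0.004 1.   ] q [ 0.33  0.47  1.39 -0.    1.28 -1.24]
0.75 [0.4289 0.1371 0.0263] rows [ 6.11 -4.87  4.2 ]
0.71 [0.5737 0.2869 0.0052] rows [1.3  0.15 4.89]
```

```bash
python3 -m pendant '[[0.18,0.08,0.5,0,0,0,0.2],[0,0,1,0,0,0,0.2],[0,0,1,0,0,0,0.2],[0,0,0.9,0,0,0,0.2],[0,0,0.5,0,0,0,0.2],[0,0,0.3,0,0,0,0.2],[0,0,0,0,0,0,0.2],[0,0,0,0,0,0,0.2]]' | grep -E 'tcp|ft'
python3 -m pendant '[[0,0,0.1,0,0,0,0.2],[0,0,0.05,0,0,0,0.2],[0,0,0,0,0,0,0.2],[0,0,0,0,0,0,0.2]]' | grep -E 'tcp|ft'
```

```text
tcp_pos: [0.6088, 0.2851, 0.0273]
ft_force: [0.7, -0.2, -0.5]
tcp_pos: [0.6089, 0.286, 0.023]
ft_force: [0.1, 0.0, -1.4]
```

```bash
python3 -m pendant '[[0,0,0.1,0,0,0,0.2],[0,0,0.08,0,0,0,0.2],[0,0,0.04,0,0,0,0.2],[0,0,0,0,0,0,0.2],[0,0,0,0,0,0,0.2]]' | grep -E 'tcp|ft'
python3 -m pendant '[[0,0,0.04,0,0,0,0.2],[0,0,0.0,0,0,0,0.2]]' | grep -E 'tcp|ft'
```

```text
tcp_pos: [0.6084, 0.2858, 0.0153]
ft_force: [-0.8, -0.2, 0.2]
tcp_pos: [0.6087, 0.2859, 0.0149]
ft_force: [-0.6, 0.1, 1.7]
```

```bash
python3 -m pendant '[[0,0,0.03,0,0,0,0.2],[0,0,0,0,0,0,0.2],[0,0,0,0,0,0,0.55],[0,0,0,0,0,0,0.65],[0,0,0,0,0,0,0.75],[0,0,0,0,0,0,0.75]]'|grep -E 'tcp|ft'
python3 -m pendant '[[0,0,-0.3,0,0,0,0.8],[0,0,-0.8,0,0,0,0.8],[0,0,-1,0,0,0,0.8],[0,0,-1,0,0,0,0.8],[0,0,-1,0,0,0,0.8],[0,0,-0.7,0,0,0,0.8],[0,0,0,0,0,0,0.8]]'|grep tcp
python3 look.py amber_knob_mid w7.png
python3 -m pendant '[[0.4,-0.6,0,0,0,0,0.8],[0.6,-0.96,0,0,0,0,0.8],[0.6,-0.96,0,0,0,0,0.8],[0.6,-0.96,0,0,0,0,0.8],[0.6,-0.96,0,0,0,0,0.8],[0.6,-0.96,0,0,0,0,0.8],[0.6,-0.96,0,0,0,0,0.8],[0.6,-0.96,0,0,0,0,0.8],[0.6,-0.96,0,0,0,0,0.8],[0.5,-0.9,0,0,0,0,0.8]]'|grep tcp
python3 -m pendant '[[0,0,0,0,0,0,0.8],[0,0,0,0,0,0,0.8]]' | grep tcp
python3 look.py amber_finial_mid w8.png
```

```text
tcp_pos: [0.6085, 0.2858, 0.0132]
ft_force: [0.2, 1.0, 0.6]
tcp_pos: [0.6117, 0.287, 0.1642]
t 20.97 tcp [0.6117 0.287  0.1642] ytool [0.005 1.   ] q [ 0.34  0.46  1.39  0.    1.28 -1.23]
0.7 [0.608  0.2889 0.0296] rows [0.17 0.05 4.49]
tcp_pos: [0.4333, 0.0103, 0.156]
tcp_pos: [0.4346, 0.0104, 0.1565]
t 22.07 tcp [0.4346 0.0104 0.1565] ytool [0.008 1.   ] q [-0.14  0.13  1.9   0.    1.11 -1.7 ]
0.73 [0.4404 0.0078 0.0458] rows [-0.2  -0.09  3.69]
```

View pics/w7.png

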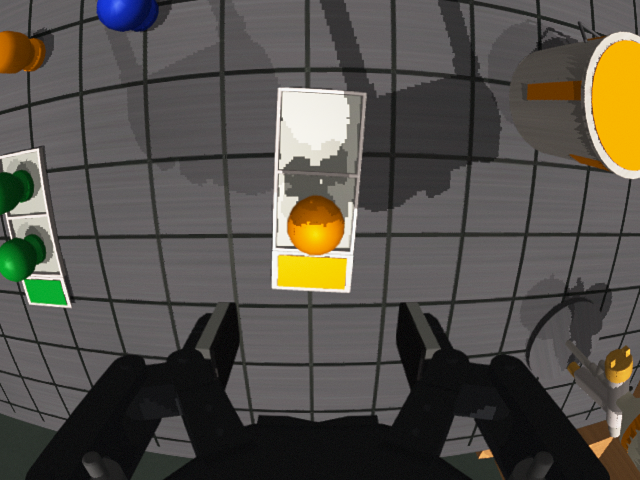

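The amber knob stands in the amber tray's far bay at (316,225), and both green pieces stand in theirs at (15,190) and (20,258). Now the amber finial.

```bash
python3 -m pendant '[[-0.1,-0.07,0.5,0,0,0,0.8],[0,0,1,0,0,0,0.8],[0,0,1,0,0,0,0.8],[0,0,1,0,0,0,0.8],[0,0,0.7,0,0,0,0.8],[0,0,0.4,0,0,0,0.8],[0,0,0.05,0,0,0,0.8],[0,0,0,0,0,0,0.8],[0,0,0,0,0,0,0.8]]'|grep tcp
python3 look.py amber_finial_mid
```

```text
tcp_pos: [0.4402, 0.0097, 0.0183]
t 22.92 tcp [0.4402 0.0097 0.0183] ytool [0.004 1.   ] q [-0.14  0.32  2.09  0.    0.74 -1.7 ]
0.7 [0.4406 0.0064 0.0439] rows [-0.01 -0.11 -0.85]
```

```bash
python3 -m pendant '[[0,-0.08,0.06,0,0,0,0.8],[0,0,0,0,0,0,0.6],[0,0,0,0,0,0,0.4],[0,0,0,0,0,0,0.15],[0,0,0,0,0,0,0.15],[0,0,0,0,0,0,0.15],[0,0,0,0,0,0,0.15]]' 40
python3 -m pendant '[[0,0,-0.3,0,0,0,0.15],[0,0,-0.7,0,0,0,0.15],[0,0,-1,0,0,0,0.15],[0,0,-1,0,0,0,0.15],[0,0,-1,0,0,0,0.15],[0,0,-0.6,0,0,0,0.15],[0,0,0,0,0,0,0.15]]' | tail -5
python3 -m pendant '[[-0.2,0.5,0,0,0,0,0.15],[-0.36,0.96,0,0,0,0,0.15],[-0.36,0.96,0,0,0,0,0.15],[-0.36,0.96,0,0,0,0,0.15],[-0.36,0.96,0,0,0,0,0.15],[-0.36,0.96,0,0,0,0,0.15],[-0.36,0.96,0,0,0,0,0.15],[-0.36,0.96,0,0,0,0,0.15],[-0.36,0.96,0,0,0,0,0.15],[-0.36,0.96,0,0,0,0,0.15]]' | grep tcp
python3 -m pendant '[[-0.1,0.3,0,0,0,0,0.15],[0,0,0,0,0,0,0.15],[0,0,0,0,0,0,0.15]]'|tail -5
```

```text
t: 23.6
tcp_pos: [0.4396, 0.0067, 0.0168]
ee_rot: [0.008, 3.141, -0.0]
ft_force: [-1.6, 0.3, 5.6]
opening: 0.456
grasp_force: 39.8
tcp_pos: [0.442, 0.0063, 0.1581]
ee_rot: [0.008, 3.133, -0.002]
ft_force: [0.6, 0.0, -0.6]
opening: 0.452
grasp_force: 40.4
tcp_pos: [0.5433, 0.2816, 0.1525]
tcp_pos: [0.5457, 0.2888, 0.1527]
ee_rot: [-0.006, -3.139, 0.003]
ft_force: [0.1, 0.8, -0.9]
opening: 0.453
grasp_force: 40.5
```

```bash
python3 -m pendant '[[0.13,0.07,0.5,0,0,0,0.15],[0,0,1,0,0,0,0.15],[0,0,1,0,0,0,0.15],[0,0,0.9,0,0,0,0.15],[0,0,0.5,0,0,0,0.15],[0,0,0.2,0,0,0,0.15],[0,0,0.1,0,0,0,0.15],[0,0,0,0,0,0,0.15],[0,0,0,0,0,0,0.15]]' | grep -E 'tcp|ft'
python3 -m pendant '[[0,0,0.1,0,0,0,0.15],[0,0,0.05,0,0,0,0.15],[0,0,0,0,0,0,0.15],[0,0,0,0,0,0,0.15]]' | grep -E 'tcp|ft'
```

```text
tcp_pos: [0.5437, 0.2913, 0.0294]
ft_force: [-0.1, -0.2, -0.8]
tcp_pos: [0.543, 0.2917, 0.0241]
ft_force: [0.6, -0.1, -1.1]
```

```bash
python3 -m pendant '[[0.05,0,0.07,0,0,0,0.15],[0,0,0.07,0,0,0,0.15],[0,0,0.03,0,0,0,0.15],[0,0,0,0,0,0,0.15],[0,0,0,0,0,0,0.15]]' | grep -E 'tcp|ft'
python3 -m pendant '[[0,0,0.03,0,0,0,0.15],[0,0,0.0,0,0,0,0.15]]' | grep -E 'tcp|ft'
```

```text
tcp_pos: [0.5412, 0.2916, 0.0189]
ft_force: [-1.4, -0.7, 3.4]
tcp_pos: [0.5413, 0.2917, 0.0188]
ft_force: [-3.1, -0.4, 8.2]
```

```bash
python3 -m pendant '[[0,0,-0.04,0,0,0,0.15],[0,0,0,0,0,0,0.5],[0,0,0,0,0,0,0.6],[0,0,0,0,0,0,0.75],[0,0,0,0,0,0,0.75]]'|grep -E 'tcp|ft'
python3 -m pendant '[[0,0,-0.3,0,0,0,0.75],[0,0,-0.8,0,0,0,0.75],[0,0,-1,0,0,0,0.75],[0,0,-1,0,0,0,0.75],[0,0,-1,0,0,0,0.75],[0,0,-0.7,0,0,0,0.75],[0,0,0,0,0,0,0.75]]'|grep tcp
python3 look.py amber_finial_mid
python3 -m pendant '[[0.4,-0.5,0,0,0,0,0.75],[0.68,-0.9,0,0,0,0,0.75],[0.68,-0.9,0,0,0,0,0.75],[0.68,-0.9,0,0,0,0,0.75],[0.68,-0.9,0,0,0,0,0.75],[0.68,-0.9,0,0,0,0,0.75],[0.2,-0.3,0,0,0,0,0.75],[0,0,0,0,0,0,0.75],[0,0,0,0,0,0,0.75]]'|grep tcp
python3 look.py blue_knob_mid w9.png
```

```text
tcp_pos: [0.5414, 0.2915, 0.0186]
ft_force: [0.1, -0.5, -0.2]
tcp_pos: [0.5445, 0.2928, 0.1692]
t 27.93 tcp [0.5445 0.2928 0.1692] ytool [0.005 1.   ] q [ 0.38  0.37  1.52  0.    1.24 -1.19]
0.79 [0.5442 0.2902 0.0468] rows [ 0.05 -0.11  4.08]
tcp_pos: [0.4206, 0.1331, 0.1623]
t 28.78 tcp [0.4206 0.1331 0.1623] ytool [0.006 1.   ] q [ 0.15  0.13  1.88  0.    1.13 -1.42]
0.62 [0.4244 0.1379 0.0296] rows [-0.13  0.16  4.42]
```

View pics/w9.png

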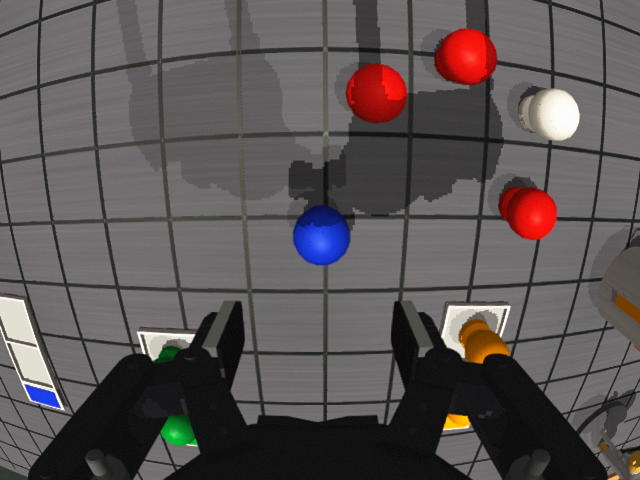

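The blue knob (322,235) is below and slightly to the +y side, and the amber finial stands in its bay at (480,335). Going down now.

```bash
python3 -m pendant '[[-0.07,0.1,0.5,0,0,0,0.75],[0,0,1,0,0,0,0.75],[0,0,1,0,0,0,0.75],[0,0,1,0,0,0,0.75],[0,0,0.9,0,0,0,0.75],[0,0,0.4,0,0,0,0.75],[0,0,0.15,0,0,0,0.75],[0,0,0,0,0,0,0.75],[0,0,0,0,0,0,0.75]]'|grep tcp
python3 look.py blue_knob_mid
```

```text
tcp_pos: [0.4238, 0.1368, 0.0145]
t 29.63 tcp [0.4238 0.1368 0.0145] ytool [0.004 1.   ] q [ 0.16  0.33  2.08  0.    0.73 -1.41]
0.84 [0.4268 0.1356 0.0241] rows [-0.1  -0.04 -0.32]
```

```bash
python3 -m pendant '[[-0.05,-0.04,0.06,0,0,0,0.75],[0,0,0,0,0,0,0.6],[0,0,0,0,0,0,0.4],[0,0,0,0,0,0,0.2],[0,0,0,0,0,0,0.2],[0,0,0,0,0,0,0.2],[0,0,0,0,0,0,0.2]]' 40
python3 -m pendant '[[0,0,-0.3,0,0,0,0.2],[0,0,-0.7,0,0,0,0.2],[0,0,-1,0,0,0,0.2],[0,0,-1,0,0,0,0.2],[0,0,-1,0,0,0,0.2],[0,0,-0.7,0,0,0,0.2],[0,0,0,0,0,0,0.2]]'|tail -5
python3 -m pendant '[[-0.2,-0.5,0,0,0,0,0.2],[-0.3,-0.96,0,0,0,0,0.2],[-0.3,-0.96,0,0,0,0,0.2],[-0.3,-0.96,0,0,0,0,0.2],[-0.3,-0.96,0,0,0,0,0.2],[-0.3,-0.96,0,0,0,0,0.2],[-0.3,-0.96,0,0,0,0,0.2],[-0.3,-0.96,0,0,0,0,0.2],[-0.3,-0.96,0,0,0,0,0.2],[-0.3,-0.96,0,0,0,0,0.2]]' | grep tcp
python3 -m pendant '[[-0.3,-0.96,0,0,0,0,0.2],[-0.3,-0.96,0,0,0,0,0.2],[-0.3,-0.96,0,0,0,0,0.2],[-0.2,-0.6,0,0,0,0,0.2],[-0.1,-0.3,0,0,0,0,0.2],[0,0,0,0,0,0,0.2],[0,0,0,0,0,0,0.2]]'
python3 look.py blue_tray
```

```text
t: 30.32
tcp_pos: [0.4249, 0.135, 0.0134]
ee_rot: [0.008, 3.14, 0.001]
ft_force: [-0.7, -0.5, 5.8]
opening: 0.5
grasp_force: 40.3
tcp_pos: [0.4272, 0.1354, 0.1579]
ee_rot: [0.008, 3.132, 0.002]
ft_force: [0.7, 0.7, -0.8]
opening: 0.5
grasp_force: 40.9
tcp_pos: [0.5092, -0.1409, 0.1521]
t: 32.32
tcp_pos: [0.5445, -0.2524, 0.1524]
ee_rot: [-0.008, -3.139, -0.004]
ft_force: [-0.7, 0.4, -0.0]
opening: 0.499
grasp_force: 40.9
t 32.32 tcp [ 0.5445 -0.2524  0.1524] ytool [0.005 1.   ] q [-0.55  0.37  1.57  0.    1.21 -2.12]
0.67 [ 0.5753 -0.2552  0.0029] rows [-1.04 -0.1   4.98]
```

```bash
python3 -m pendant '[[0,0.08,0.5,0,0,0,0.2],[0,0,1,0,0,0,0.2],[0,0,1,0,0,0,0.2],[0,0,1,0,0,0,0.2],[0,0,0.5,0,0,0,0.2],[0,0,0.2,0,0,0,0.2],[0,0,0.1,0,0,0,0.2],[0,0,0,0,0,0,0.2],[0,0,0,0,0,0,0.2]]' | grep -E 'tcp|ft'
python3 -m pendant '[[0,0,0.06,0,0,0,0.2],[0,0,0.04,0,0,0,0.2],[0,0,0,0,0,0,0.2],[0,0,0,0,0,0,0.2]]' | grep -E 'tcp|ft'
```

```text
tcp_pos: [0.5463, -0.2509, 0.026]
ft_force: [0.7, -1.1, -0.2]
tcp_pos: [0.5456, -0.251, 0.022]
ft_force: [-1.0, 0.0, -0.9]
```

```bash
python3 -m pendant '[[0,0,0.08,0,0,0,0.2],[0,0,0.06,0,0,0,0.2],[0,0,0.03,0,0,0,0.2],[0,0,0,0,0,0,0.2],[0,0,0,0,0,0,0.2]]' | grep -E 'tcp|ft'
python3 -m pendant '[[0,0,0.03,0,0,0,0.2],[0,0,0.0,0,0,0,0.2]]' | grep -E 'tcp|ft'
```

```text
tcp_pos: [0.5453, -0.2508, 0.0162]
ft_force: [0.1, -0.5, -0.2]
tcp_pos: [0.5455, -0.2509, 0.0156]
ft_force: [-0.2, 0.7, -1.0]
```

```bash
python3 -m pendant '[[0,0,0.03,0,0,0,0.2],[0,0,0.02,0,0,0,0.2],[0,0,0.0,0,0,0,0.2]]' | grep -E 'tcp|ft'
```

```text
tcp_pos: [0.5456, -0.251, 0.0155]
ft_force: [-2.1, 1.5, 7.2]
```

Contact. I'll release, lift and check the whole bench.

```bash
python3 -m pendant '[[0,0,-0.03,0,0,0,0.2],[0,0,0,0,0,0,0.55],[0,0,0,0,0,0,0.65],[0,0,0,0,0,0,0.75],[0,0,0,0,0,0,0.75]]'|grep -E 'tcp|ft'
python3 -m pendant '[[0,0,-0.3,0,0,0,0.75],[0,0,-0.8,0,0,0,0.75],[0,0,-1,0,0,0,0.75],[0,0,-1,0,0,0,0.75],[0,0,-1,0,0,0,0.75],[0,0,-0.9,0,0,0,0.75],[0,0,0,0,0,0,0.75]]'|grep tcp
python3 -m pendant '[[1,0.2,0,0,0,0,0.75],[1,0.2,0,0,0,0,0.75],[1,0.2,0,0,0,0,0.75],[1,0.2,0,0,0,0,0.75],[1,0.2,0,0,0,0,0.75],[1,0.2,0,0,0,0,0.75],[0,0,0,0,0,0,0.75],[0,0,0,0,0,0,0.75],[0,0,0,0,0,0,0.75]]'|grep tcp
python3 - <<'E'
from h import *
f,s=grab('scene'); g,s=grab('top')
a=cv2.resize(f[195:330,180:560],(798,284)); b=cv2.resize(g[140:330,160:460],(480,304))
o=np.zeros((590,800,3),np.uint8); o[:284,:798]=a; o[286:590,:480]=b
cv2.imwrite('pics/end.png',o[:,:,::-1])
E
```

```text
tcp_pos: [0.5453, -0.2508, 0.0148]
ft_force: [-0.2, -0.6, 0.0]
tcp_pos: [0.5487, -0.2527, 0.172]
tcp_pos: [0.3662, -0.2145, 0.1654]
```

View pics/end.png

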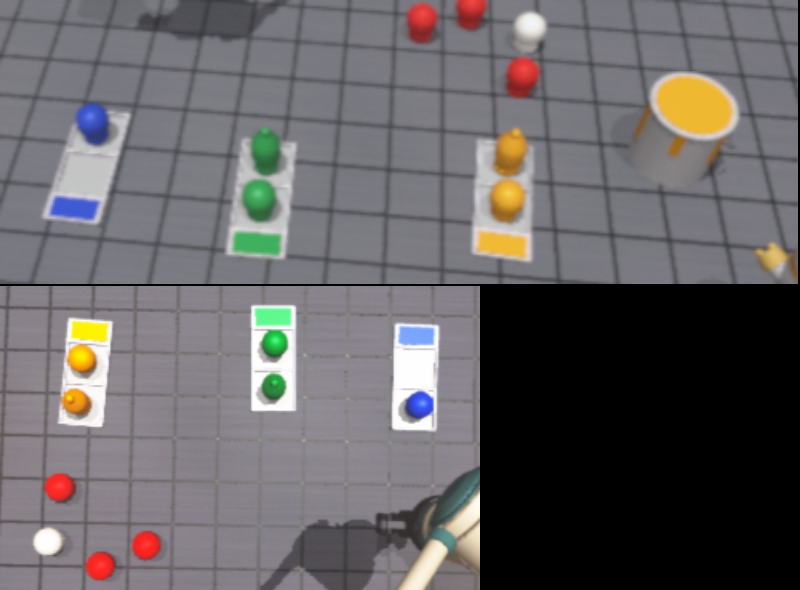

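All five pieces stand upright in the bays of the matching trays: blue at (92,122), green at (265,150) and (259,200), amber at (510,152) and (507,200). The red and white knobs and the tin are where they were. I'm handing in.

```bash
python3 -c "
from workcell import bot
print(bot.job_done())"
```

```text
the job is handed in; nothing more can be done
None
```

All five dry pieces stand upright, one to a bay, in the trays matching their lacquer; the turntable, wet finial and tin were not touched, and the job is handed in at about 36 s of the 141 s allowed.

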